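# Load the clamping fixture and find its loose bolt

### The job

Seat the specimen carrier (steel plate with the orange grip) flat on the grey fixture, with its two holes over the two brass pegs, and let go of it. Then tap the three bolt heads until you find the loose one, which sinks and stays down; lift the blue hinged cap of that bolt by its black tab to about 45 degrees and finish while still holding it open there. Lift no cap but that of the loose bolt, and leave the other things on the worktop where they are.

Things in the scene. Friction and masses are not known exactly. Their poses are not given: they have to be found in the camera images.
- fixture: grey clamping fixture fixed to the worktop, base plate 136 x 236 x 14 mm (x -46..+90). Origin on the worktop below the middle bolt; x from the cap tabs over the bolts to the pegs (away from the robot), y along the row of bolts to the left. Bolts 75 mm apart in housings 40 x 40 mm, 40 mm high. Two brass pegs, 10 mm thick, tapered, tops 32 mm above the worktop, at x +62, y +36 and -36 mm.
- seat (a point): point midway between the two pegs on top of the base plate, 14 mm above the worktop, axes as the fixture's; the seated carrier's origin lies here, its y along the fixture's y. Housings and caps stand close in front of it, so grip the carrier across its y.
- carrier: loose steel plate 36 x 100 x 12 mm (long along its y) with two 13.5 mm through holes at y +36 and -36 mm and in the middle an orange grip block, 22 mm (x) by 24 mm (y), top 51 mm above the underside. Origin: centre of the underside. 0.18 to 0.35 kg. Starts flat on the worktop in front of the fixture, turned within 0.8 rad of it; the same after half a turn.
- bolt_left_top (a point): top centre of the steel head of the left bolt (fixture y +75 mm), 16 mm across, standing through the window of its cap, 56 mm above the worktop until it sinks; moves with the bolt
- bolt_left (a joint): how far the left bolt (fixture y +75 mm) has sunk, m; 0 at the start. A tight bolt gives under 3 mm when tapped; the loose one slides down by up to 9 mm under a push of about 2.5 N and stays down. Any of the three can be the loose one, which cannot be told by sight before it is tapped.
- cap_left (a joint): opening angle of the blue hinged cap of the left bolt (fixture y +75 mm), rad: 0 shut, 1.35 the stop. A 4 mm plate 40 mm wide on the housing, hinged at the back, so its front swings up and back. 60 g, no spring or detent; falls shut when let go.
- cap_left_tab (a point): centre of the black upright tab at the front of the cap of the left bolt (fixture y +75 mm): 10 mm (fixture x) by 12 mm (fixture y), 26 mm tall, top 66.5 mm and this point 56.5 mm above the worktop when shut. Free beside it down to the base plate. Pinched across y it can turn between the pads as the cap swings. Moves with the cap.
- cap_left_hinge (a point): point on the hinge axis (fixture y) of the cap of the left bolt (fixture y +75 mm), 42.5 mm above the worktop; the tab's point lies 62 mm in front of it and 14 mm above it when shut
- bolt_mid_top (a point): top centre of the steel head of the middle bolt (fixture y 0), 16 mm across, standing through the window of its cap, 56 mm above the worktop until it sinks; moves with the bolt
- bolt_mid (a joint): how far the middle bolt (fixture y 0) has sunk, m; 0 at the start. A tight bolt gives under 3 mm when tapped; the loose one slides down by up to 9 mm under a push of about 2.5 N and stays down. Any of the three can be the loose one, which cannot be told by sight before it is tapped.
- cap_mid (a joint): opening angle of the blue hinged cap of the middle bolt (fixture y 0), rad: 0 shut, 1.35 the stop. A 4 mm plate 40 mm wide on the housing, hinged at the back, so its front swings up and back. 60 g, no spring or detent; falls shut when let go.
- cap_mid_tab (a point): centre of the black upright tab at the front of the cap of the middle bolt (fixture y 0): 10 mm (fixture x) by 12 mm (fixture y), 26 mm tall, top 66.5 mm and this point 56.5 mm above the worktop when shut. Free beside it down to the base plate. Pinched across y it can turn between the pads as the cap swings. Moves with the cap.
- cap_mid_hinge (a point): point on the hinge axis (fixture y) of the cap of the middle bolt (fixture y 0), 42.5 mm above the worktop; the tab's point lies 62 mm in front of it and 14 mm above it when shut
- bolt_right_top (a point): top centre of the steel head of the right bolt (fixture y -75 mm), 16 mm across, standing through the window of its cap, 56 mm above the worktop until it sinks; moves with the bolt
- bolt_right (a joint): how far the right bolt (fixture y -75 mm) has sunk, m; 0 at the start. A tight bolt gives under 3 mm when tapped; the loose one slides down by up to 9 mm under a push of about 2.5 N and stays down. Any of the three can be the loose one, which cannot be told by sight before it is tapped.
- cap_right (a joint): opening angle of the blue hinged cap of the right bolt (fixture y -75 mm), rad: 0 shut, 1.35 the stop. A 4 mm plate 40 mm wide on the housing, hinged at the back, so its front swings up and back. 60 g, no spring or detent; falls shut when let go.
- cap_right_tab (a point): centre of the black upright tab at the front of the cap of the right bolt (fixture y -75 mm): 10 mm (fixture x) by 12 mm (fixture y), 26 mm tall, top 66.5 mm and this point 56.5 mm above the worktop when shut. Free beside it down to the base plate. Pinched across y it can turn between the pads as the cap swings. Moves with the cap.
- cap_right_hinge (a point): point on the hinge axis (fixture y) of the cap of the right bolt (fixture y -75 mm), 42.5 mm above the worktop; the tab's point lies 62 mm in front of it and 14 mm above it when shut
- spanner: silver open spanner, 183 mm, lying to the right of the fixture; a bystander. Origin: centre of its underside, or near it.
- brush: wooden cleaning brush, 171 mm, lying in front of the grinder; a bystander. Origin: centre of its underside, or near it.
- specimen_2: green round mounted specimen, 30 mm, 23 mm high, behind the fixture; a bystander. Origin: centre of its underside, or near it.
- tape_roll: blue roll of tape lying flat, 90 mm across, 24 mm high, behind the fixture; a bystander. Origin: centre of its underside.
- mould_cup: blue silicone mould cup, 40 mm across, 28 mm high, behind the fixture; a bystander. Origin: centre of its underside.

How it is judged:
On the way, in this order (a step that is already met when the one before it is completed fails the run):
1. the carrier is seated on both pegs, flat on the base plate, and released (horizontal distance between carrier and seat below 0.004 m and z of carrier in the frame of seat below 0.003 m and angle between the y axis of carrier and the y axis of fixture, either way round below 0.1 rad and angle between carrier's own z axis and vertical below 0.05 rad and contact force between each of the arm, the fingers and carrier below 0.2 N), for 0.2 s.
2. the loose bolt has been tapped and has sunk by more than 6 mm (value of joint any of bolt_left, bolt_mid, bolt_right above 0.006 m), for 0.2 s.
At the end, for the whole second after the job is handed in: the carrier still sits on both pegs (within 4 mm of the seat, underside within 3 mm of the plate) untouched by the robot; the cap of the sunken bolt is held open by more than 0.6 rad with the fingers bearing on it (more than 0.3 N); the other two caps are shut (under 0.1 rad) (all of step 1 and ((value of joint bolt_left above 0.006 m and value of joint cap_left above 0.6 rad and value of joint each of cap_mid, cap_right below 0.1 rad) or (value of joint bolt_mid above 0.006 m and value of joint cap_mid above 0.6 rad and value of joint each of cap_left, cap_right below 0.1 rad) or (value of joint bolt_right above 0.006 m and value of joint cap_right above 0.6 rad and value of joint each of cap_left, cap_mid below 0.1 rad)) and contact force between the fingers and fixture above 0.3 N); the arm keeps its last pose, push and grip.
It fails at once if the cap of a bolt that has not sunk is lifted (a tight bolt's cap, or any before its bolt was found loose) ((value of joint cap_left above 0.3 rad and value of joint bolt_left below 0.004 m) or (value of joint cap_mid above 0.3 rad and value of joint bolt_mid below 0.004 m) or (value of joint cap_right above 0.3 rad and value of joint bolt_right below 0.004 m)).
It fails at once if a bystander is moved by more than 40 mm (distance of any of spanner, brush, tape_roll, mould_cup, specimen_2 from where it was at the start of the episode above 0.04 m).
It also fails if it takes over 58 s, if anything falls off the work surface, if the arm or the gripper's body presses on something with over 40 N, if the wrist force passes 120 N, or if a joint passes its speed limit or range.

### The arm

A 7-joint arm with a two-finger parallel gripper is mounted at the origin on a cart in front of the work surface, level with it; the furniture and walls round the work are solid. World frame = base frame: x ahead of the robot, y to its left, z up, the work surface at z = 0. Lengths are in m, angles in rad, forces in N, time in s.
With the tool pointing down it reaches from about 0.4 to 0.85 m from the base axis. Payload 10.4 kg.
Tool frame: the origin (TCP) lies at the very end of the fingers, on their centre line; the grasp point (between the pads) lies 19 mm behind it; y points along the fingers, z is the direction in which the jaws open and shut, and the axes are right-handed (so a half turn about y gives the same grasp; the last joint's range is limited). The gripper opens to 85 mm and grips with 20 to 120 N. Pads are 22 mm wide; open, the fingers measure 114 mm over their backs; the gripper's body (76 mm by 85 mm) begins 54 mm behind the grasp point. The pads swing forward as they close: fully open they stand 13 mm farther back than shut.
Start: joints at [1.197, 0.332, -0.065, 1.46, 0.022, 1.35, -0.088], TCP at [0.215, -0.587, 0.231] pointing down, gripper open.
Joint ranges: [-2.6, 2.6], [-0.5, 2.12], [-1.47, 1.34], [0.16, 2.42], [-1.27, 4.41], [0.06, 2.06], [-2.6, 2.6]. Speed limits (rad/s): [2.22, 2.22, 2.79, 2.79, 3.14, 3.14, 3.14].

### API

Orientations are given as a unit quaternion [w, x, y, z].
In Python, from bench import manip, vision gives the robot as it stands.
- The arm moves only by the tool arm_command, never from a script. Its argument "commands" is a list of rows, each an object of numbers: "hand": the finger opening in m, from 0 to 0.0854; "dx", "dy", "dz": the shift along the tool's x, y, z in m; "yaw": the turn about the tool's y in degrees. In form: [{"hand": .., "dx": .., "dy": .., "dz": .., "yaw": ..}, ...]. A call has 1 to 12 rows; each row is the pose to reach, as a shift and turn from the pose commanded when the call began, along the tool's axes at that moment; what a row does not reach only later rows make up. A row lasts 1/12 s, in which the tool goes at most 41.7 mm and 7.16 degrees, less where a joint would pass 70% of its speed; a pose out of reach is approached as far as the arm can. A call with a gripper value outside its range is refused whole. The fingers move at their own pace and stop on an object; "grip_force" is the grip in N (left out, the last holds). Time passes only in rows, so rows that repeat a pose let the fingers close. It gives the time, the measured TCP pose, the force and the opening at its end, in the units of the state.
- manip.sense(): the state, without advancing time (a new reading comes with each control period).
- vision.read_camera(name): name is "scene" or "top" or "wrist"; returns a dict with "img" (400x640x3 uint8, red, green, blue), "fx", "fy", "cx", "cy" (pixels), "rvec" (rotation vector, rad) and "tvec" (3), from world to camera coordinates, as OpenCV has them. Camera axes: x right, y down, z forward; pixel columns grow to the right and rows downward; lengths in m; the calibration is good to about 2 mm. A picture is of the moment at which its call begins. There is no depth.
- manip.job_done(): hands the job in, once; it reports no verdict.
The state is a dict: "time_s": time; "joints": joint angles; "joint_vel": joint speeds; "effort": joint torques, N m; "tcp_pos": TCP position; "orientation": TCP orientation; "force": force on the tool from outside, world axes, zero at the start; "wrist_torque": the same for the moment, N m; "opening": finger opening in m.
Only numpy, scipy, OpenCV 4.12 (cv2) and the standard library are available. Lean on these libraries where they do the work, as an engineer would, in place of code of your own. Each camera call takes 0.05 s, during which the arm holds its last target. There are 200 camera calls.

## Working session

There is one attempt and no reset: what is moved stays moved. The work goes in short steps, Python scripts to look and compute and a tool call to move; the robot and the scene stay as the last step left them, time stands still between calls to the robot, and variables do not carry over. Pictures are saved under pics/ and viewed, about 8 in all and at most 12, crops included, and the job is handed in when it is done.

Besides the shell and the picture viewer there is one more tool, called after "Call:" as name([rows], argument=value, ...), one row to a line, values as JSON. arm_command: Moves the arm, as the interface text tells. Its arguments: {"type":"object","properties":{"commands":{"type":"array"},"grip_force":{"type":"number"}},"required":["commands"]}

```bash
ls; mkdir -p pics; cat > h.py <<'E'
import numpy as np, cv2
from bench import manip, vision
from scipy.spatial.transform import Rotation as R
def cam(n,save=None):
    c=vision.read_camera(n)
    if save: cv2.imwrite('pics/'+save,c['img'][:,:,::-1])
    c['K']=np.array([[c['fx'],0,c['cx']],[0,c['fy'],c['cy']],[0,0,1.]])
    c['R']=cv2.Rodrigues(np.array(c['rvec'],float))[0]; c['t']=np.array(c['tvec'],float).ravel()
    return c
def ray(c,u,v,z):
    d=c['R'].T@np.linalg.inv(c['K'])@np.array([u,v,1.]); o=-c['R'].T@c['t']
    return o+d*(z-o[2])/d[2]
def proj(c,P):
    return cv2.projectPoints(np.atleast_2d(P).astype(float),np.array(c['rvec'],float),c['t'],c['K'],None)[0][:,0]
def Rt(s=None):
    s=s or manip.sense(); q=s['orientation']; return R.from_quat([q[1],q[2],q[3],q[0]]).as_matrix()
E
python3 - <<'E'
from h import *
s=manip.sense();print(s['time_s'],s['tcp_pos'],Rt(s).round(3).tolist(),s['force'],s['opening'])
import pickle
a=cam('top','top0.png');b=cam('scene','scene0.png')
pickle.dump((a,b),open('c0.pkl','wb'))
for c in(a,b): print(c['K'].round(1).tolist(),(-c['R'].T@c['t']).round(3))
E
```

```text
pics
0.0 [ 0.21464803 -0.58656386  0.23051687] [[-0.939, -0.001, 0.344], [-0.344, 0.001, -0.939], [0.0, -1.0, -0.001]] [ 0.20643208 -0.85004035  0.13382283] 0.08571153170885135
[[378.3, 0.0, 322.2], [0.0, 378.3, 197.8], [0.0, 0.0, 1.0]] [ 0.479 -0.301  0.922]
[[425.6, 0.0, 318.5], [0.0, 425.6, 203.6], [0.0, 0.0, 1.0]] [0.266 0.227 0.808]
```

View pics/top0.png

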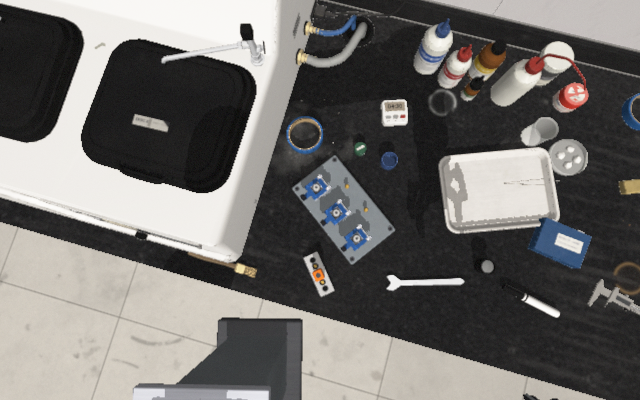

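View pics/scene0.png

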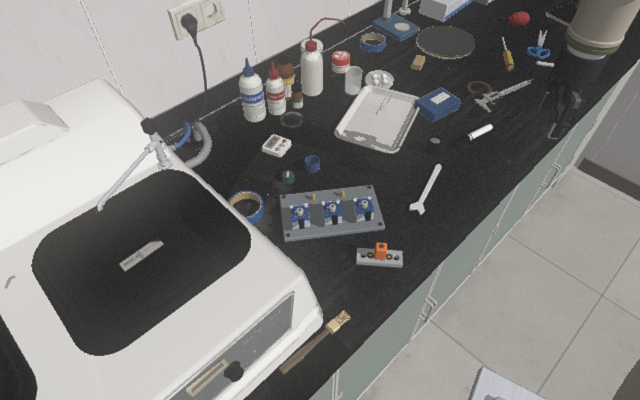

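The top view shows the fixture with corners near (292,188), (335,155), (394,230) and (352,264), and the carrier near (319,275). In the scene view the carrier is near (380,256). Next I'll zoom both.

```bash
python3 - <<'E'
from h import *
import pickle
a,b=pickle.load(open('c0.pkl','rb'))
A=cv2.resize(a['img'][145:305,280:400],None,fx=3.7,fy=3.7,interpolation=cv2.INTER_CUBIC)
B=cv2.resize(b['img'][175:275,270:415],None,fx=2.4,fy=2.4,interpolation=cv2.INTER_CUBIC)
o=np.zeros((600,800,3),np.uint8);o[:A.shape[0],:A.shape[1]]=A;o[:B.shape[0],450:450+B.shape[1]]=B
cv2.imwrite('pics/z0.png',o[:,:,::-1])
for p in[(292,188),(335,155),(394,230),(352,264)]:print(ray(a,*p,.014).round(4))
print('car',ray(a,318,274,.051))
# carrier bright mask
E
```

```text
[ 0.6209 -0.2046  0.014 ]
[ 0.7036 -0.3088  0.014 ]
[ 0.5211 -0.4505  0.014 ]
[ 0.4401 -0.3505  0.014 ]
car [ 0.41844887 -0.27164293  0.051     ]
```

View pics/z0.png

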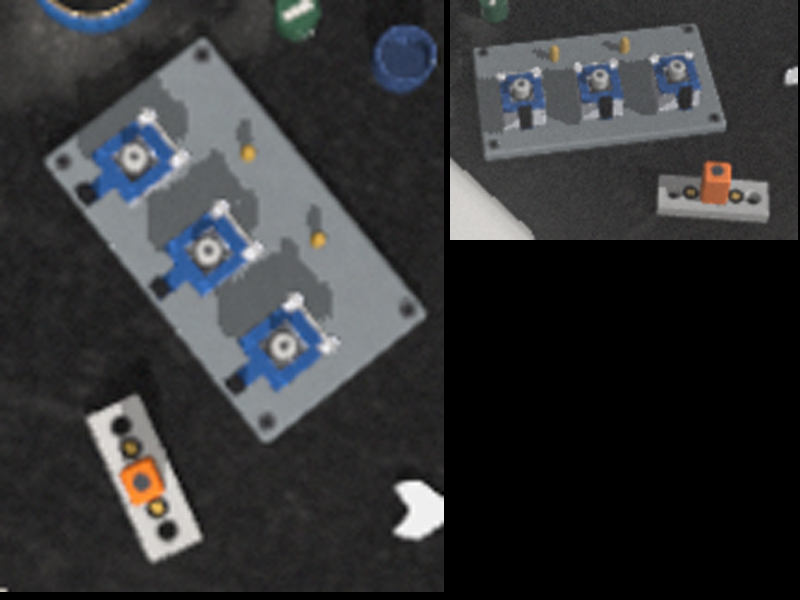

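```bash
cat >> h.py <<'E'
def fit(obs,x0):
    # obs: list of (cam, uv, local xyz); pose x,y,yaw
    from scipy.optimize import least_squares
    def f(p):
        r=[]
        for c,uv,l in obs:
            P=[p[0]+np.cos(p[2])*l[0]-np.sin(p[2])*l[1],p[1]+np.sin(p[2])*l[0]+np.cos(p[2])*l[1],l[2]]
            r.append(proj(c,P)[0]-uv)
        return np.ravel(r)
    s=least_squares(f,x0,loss='soft_l1'); return s.x,f(s.x).reshape(-1,2)
E
python3 - <<'E'
from h import *
import pickle
a,b=pickle.load(open('c0.pkl','rb'))
ta=lambda x,y:np.array([(x+.5)/3.7-.5+280,(y+.5)/3.7-.5+145])
tb=lambda x,y:np.array([(x-450+.5)/2.4-.5+270,(y+.5)/2.4-.5+175])
L=[(90,118,14),(-46,118,14),(-46,-118,14),(90,-118,14),(62,36,32),(62,-36,32),(0,75,56),(0,0,56),(0,-75,56)]
UA=[(203,38),(45,160),(265,442),(427,314),(249,153),(320,240),(134,157),(208,250),(284,346)]
UB=[(475,48),(488,158-6),(725,126),(695,26),(555,46),(625,38),(521,85),(600,75),(677,65)]
l=[np.array(p)/1000 for p in L]
oa=[(a,ta(*u),p) for u,p in zip(UA,l)];ob=[(b,tb(*u),p) for u,p in zip(UB,l)]
for o in(oa,ob,oa+ob):
    x,r=fit(o,[.55,-.33,-.9]);print(x.round(4),r.round(1).tolist())
C=[(-18,50,12),(18,50,12),(18,-50,12),(-18,-50,12),(0,0,51)]
CA=[(88,413),(138,396),(202,540),(153,562),(143,481)]
CB=[(657,208),(657,178),(768,183),(768,213),(717,168)]
l=[np.array(p)/1000 for p in C]
oa=[(a,ta(*u),p) for u,p in zip(CA,l)];ob=[(b,tb(*u),p) for u,p in zip(CB,l)]
for o in(oa,ob,oa+ob):
    x,r=fit(o,[.41,-.27,-1.]);print(x.round(4),r.round(1).tolist())
E
```

```text
[ 0.5581 -0.3113 -0.8974] [[0.2, -1.0], [-1.0, -0.2], [0.1, 1.1], [0.9, 0.2], [-0.1, -0.5], [-0.2, -0.3], [0.0, 0.1], [0.0, 0.3], [-0.1, 0.2]]
[ 0.5581 -0.311  -0.9006] [[-1.2, -0.7], [-2.0, 1.0], [1.3, -0.2], [1.0, -1.9], [-0.2, 0.2], [0.1, 0.3], [0.1, -0.5], [-0.1, -0.0], [0.2, 0.5]]
[ 0.5581 -0.3112 -0.8983] [[0.2, -1.0], [-1.0, -0.2], [-0.0, 1.2], [0.9, 0.2], [-0.1, -0.5], [-0.3, -0.3], [-0.0, 0.1], [-0.0, 0.3], [-0.1, 0.2], [-1.2, -0.6], [-1.9, 1.1], [1.4, -0.4], [1.0, -2.0], [-0.2, 0.2], [0.1, 0.2], [0.2, -0.5], [0.0, -0.1], [0.3, 0.3]]
[ 0.4167 -0.2723 -1.1428] [[0.0, 0.9], [0.3, -0.7], [0.2, -0.3], [-0.6, 0.0], [-0.0, 0.2]]
[ 0.4168 -0.2712 -1.1042] [[0.1, 0.2], [0.3, -1.1], [-0.7, -0.9], [0.2, 0.5], [-0.1, 1.1]]
[ 0.4168 -0.2719 -1.128 ] [[-0.4, 1.1], [-0.2, -0.7], [0.3, -0.6], [-0.4, -0.0], [-0.2, 0.1], [0.1, -0.5], [0.7, -1.8], [-0.3, -0.7], [0.2, 0.7], [0.0, 0.9]]
```

```bash
cat >> h.py <<'E'
FX=[.5581,-.3112,-.898]
def fw(x,y,z): # fixture local (mm) -> world m
    c,s=np.cos(FX[2]),np.sin(FX[2]); x,y=x/1e3,y/1e3
    return np.array([FX[0]+c*x-s*y,FX[1]+s*x+c*y,z/1e3])
def go(P,heading=None):
    s=manip.sense(); M=Rt(s); d=M.T@(np.array(P)-s['tcp_pos']); h=np.arctan2(M[1,2],M[0,2])
    yaw=0 if heading is None else -np.degrees((heading-h+np.pi)%(2*np.pi)-np.pi)
    print('t',round(s['time_s'],2),'tcp',np.round(s['tcp_pos'],4),'d(mm)',(d*1e3).round(1),'yaw',round(yaw,2),'F',np.round(s['force'],2),'op',round(s['opening'],4),'ydown',M[:,1].round(4),'h',round(h,4))
E
python3 -c "
from h import *
go([.4168,-.2719,.16],.441)
go([.4168,-.2719,.018],.441)"
```

```text
t 0.1 tcp [ 0.2147 -0.5866  0.2306] d(mm) [-298.    70.9 -226. ] yaw -95.17 F [0.03 0.04 0.26] op 0.0855 ydown [-5.0e-04  1.2e-03 -1.0e+00] h -1.22
t 0.1 tcp [ 0.2147 -0.5866  0.2306] d(mm) [-298.   212.9 -225.8] yaw -95.17 F [0.03 0.04 0.26] op 0.0855 ydown [-5.0e-04  1.2e-03 -1.0e+00] h -1.22
```

Call:
arm_command([
  {"hand":0.06,"dx":-0.298,"dy":0.07,"dz":-0.226,"yaw":-95},
  {"hand":0.06,"dx":-0.298,"dy":0.07,"dz":-0.226,"yaw":-95},
  {"hand":0.06,"dx":-0.298,"dy":0.07,"dz":-0.226,"yaw":-95},
  {"hand":0.06,"dx":-0.298,"dy":0.07,"dz":-0.226,"yaw":-95},
  {"hand":0.06,"dx":-0.298,"dy":0.07,"dz":-0.226,"yaw":-95},
  {"hand":0.06,"dx":-0.298,"dy":0.07,"dz":-0.226,"yaw":-95},
  {"hand":0.06,"dx":-0.298,"dy":0.07,"dz":-0.226,"yaw":-95},
  {"hand":0.06,"dx":-0.298,"dy":0.07,"dz":-0.226,"yaw":-95},
  {"hand":0.06,"dx":-0.298,"dy":0.07,"dz":-0.226,"yaw":-95},
  {"hand":0.06,"dx":-0.298,"dy":0.07,"dz":-0.226,"yaw":-95},
  {"hand":0.06,"dx":-0.298,"dy":0.07,"dz":-0.226,"yaw":-95},
  {"hand":0.06,"dx":-0.298,"dy":0.07,"dz":-0.226,"yaw":-95},
])

```text
time_s: 1.1
tcp_pos: [0.4172, -0.2711, 0.1609]
orientation: [-0.567, 0.567, -0.423, 0.423]
force: [0.4, -0.2, -0.9]
opening: 0.06
```

Call:
arm_command([
  {"hand":0.06,"dx":0,"dy":0,"dz":0,"yaw":0},
])

```text
time_s: 1.18
tcp_pos: [0.4169, -0.2719, 0.161]
orientation: [-0.566, 0.566, -0.424, 0.423]
force: [0.0, 0.2, -0.3]
opening: 0.06
```

```bash
python3 -c "
from h import *
go([.4168,-.2719,.018],.441)
c=cam('wrist','w1.png')
print((-c['R'].T@c['t']).round(3))
import pickle;pickle.dump(c,open('w1.pkl','wb'))"
```

```text
t 1.18 tcp [ 0.4169 -0.2719  0.161 ] d(mm) [  0. 143.  -0.] yaw -8.84 F [ 0.02  0.16 -0.33] op 0.06 ydown [-5.e-04  3.e-04 -1.e+00] h 0.2868
[ 0.394 -0.193  0.303]
```

View pics/w1.png

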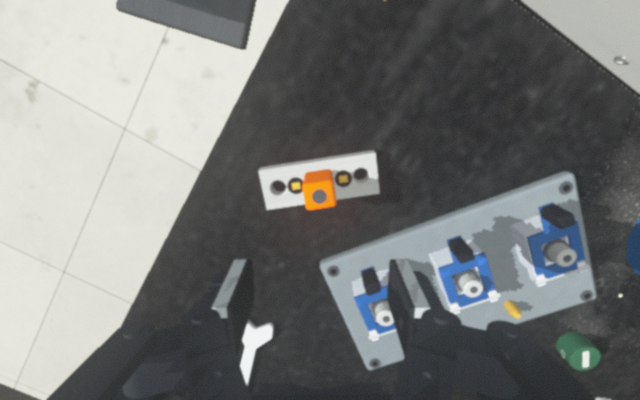

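The wrist view shows the carrier holes at about (278,187) and (361,174), the grip top at (320,197), and bolt tops near (383,318), (473,289) and (568,257).

```bash
python3 -c "
from h import *
import pickle
c=pickle.load(open('w1.pkl','rb'))
print('bolts',proj(c,[fw(0,y,56) for y in(75,0,-75)]).round(0).tolist(),'pegs',proj(c,[fw(62,y,32) for y in(36,-36)]).round(0).tolist())
h=[(0,.036,.012),(0,-.036,.012),(0,0,.051)]
for A,B in(((278,187),(361,174)),((361,174),(278,187))):
    x,r=fit([(c,A,h[0]),(c,B,h[1]),(c,(320,197),h[2])],[.4168,-.2719,-1.13]);print(x.round(4),r.round(1).tolist())
"
```

```text
bolts [[568.0, 256.0], [474.0, 287.0], [386.0, 317.0]] pegs [[519.0, 314.0], [442.0, 339.0]]
[ 0.4169 -0.273  -1.4527] [[83.2, 1.0], [-82.6, 0.4], [0.0, -1.6]]
[ 0.4165 -0.2731 -1.1226] [[0.3, 0.6], [0.4, 0.5], [-0.6, -1.7]]
```

Call:
arm_command([
  {"hand":0.06,"dx":0,"dy":0.02,"dz":0,"yaw":-7},
  {"hand":0.06,"dx":0,"dy":0.04,"dz":0,"yaw":-9},
  {"hand":0.06,"dx":0,"dy":0.06,"dz":0,"yaw":-9},
  {"hand":0.06,"dx":0,"dy":0.08,"dz":0,"yaw":-9},
  {"hand":0.06,"dx":0,"dy":0.1,"dz":0,"yaw":-9},
  {"hand":0.06,"dx":0,"dy":0.12,"dz":0,"yaw":-9},
  {"hand":0.06,"dx":0,"dy":0.135,"dz":0,"yaw":-9},
  {"hand":0.06,"dx":0,"dy":0.142,"dz":0,"yaw":-9},
  {"hand":0.06,"dx":0,"dy":0.142,"dz":0,"yaw":-9},
  {"hand":0.03,"dx":0,"dy":0.142,"dz":0,"yaw":-9},
  {"hand":0.01,"dx":0,"dy":0.142,"dz":0,"yaw":-9},
  {"hand":0.01,"dx":0,"dy":0.142,"dz":0,"yaw":-9},
], grip_force=60)

```text
time_s: 2.23
tcp_pos: [0.4176, -0.2728, 0.0204]
orientation: [-0.596, 0.596, -0.379, 0.381]
force: [-2.1, 0.1, 0.4]
opening: 0.0239
```

Call:
arm_command([
  {"hand":0.01,"dx":0,"dy":0,"dz":0,"yaw":0},
  {"hand":0.01,"dx":0,"dy":0,"dz":0,"yaw":0},
  {"hand":0.01,"dx":0,"dy":0,"dz":0,"yaw":0},
  {"hand":0.01,"dx":0,"dy":0,"dz":0,"yaw":0},
])

```text
time_s: 2.57
tcp_pos: [0.4178, -0.2729, 0.0206]
orientation: [-0.596, 0.597, -0.379, 0.381]
force: [-1.0, 0.2, 6.6]
opening: 0.0233
```

Call:
arm_command([
  {"dx":0,"dy":-0.015,"dz":0,"yaw":0,"hand":0.01},
  {"dx":0,"dy":-0.04,"dz":0,"yaw":0,"hand":0.01},
  {"dx":0,"dy":-0.065,"dz":0,"yaw":0,"hand":0.01},
  {"dx":0,"dy":-0.09,"dz":0,"yaw":0,"hand":0.01},
  {"dx":0,"dy":-0.105,"dz":0,"yaw":0,"hand":0.01},
  {"dx":0,"dy":-0.11,"dz":0,"yaw":0,"hand":0.01},
  {"dx":0,"dy":-0.11,"dz":0,"yaw":0,"hand":0.01},
  {"dx":0,"dy":-0.11,"dz":0,"yaw":0,"hand":0.01},
])

```text
time_s: 3.23
tcp_pos: [0.4165, -0.2722, 0.1285]
orientation: [-0.596, 0.597, -0.38, 0.38]
force: [0.3, 0.1, -4.1]
opening: 0.0235
```

```bash
python3 -c "
from h import *
go(fw(62,0,130),FX[2]+np.pi/2)
c=cam('top','t2.png');b=cam('scene','s2.png')
A=cv2.resize(c['img'][145:295,270:400],None,fx=3,fy=3,interpolation=2)
B=cv2.resize(b['img'][165:275,270:415],None,fx=2.5,fy=2.5,interpolation=2)
o=np.zeros((460,780,3),np.uint8);o[:A.shape[0],:A.shape[1]]=A;o[:B.shape[0],400:400+B.shape[1]]=B
cv2.imwrite('pics/z2.png',o[:,:,::-1])"
```

```text
t 3.23 tcp [ 0.4165 -0.2722  0.1285] d(mm) [155.6  -1.6 126.3] yaw -13.52 F [ 0.25  0.09 -4.05] op 0.0235 ydown [-7.e-04  2.e-04 -1.e+00] h 0.4368
```

Call:
arm_command([
  {"dx":0.02,"dy":0,"dz":0.016,"yaw":-3,"hand":0.01},
  {"dx":0.045,"dy":0,"dz":0.036,"yaw":-6,"hand":0.01},
  {"dx":0.07,"dy":0,"dz":0.057,"yaw":-9,"hand":0.01},
  {"dx":0.095,"dy":0,"dz":0.077,"yaw":-12,"hand":0.01},
  {"dx":0.12,"dy":0,"dz":0.097,"yaw":-13.5,"hand":0.01},
  {"dx":0.14,"dy":0,"dz":0.114,"yaw":-13.5,"hand":0.01},
  {"dx":0.1556,"dy":0,"dz":0.1263,"yaw":-13.5,"hand":0.01},
  {"dx":0.1556,"dy":0,"dz":0.1263,"yaw":-13.5,"hand":0.01},
  {"dx":0.1556,"dy":0,"dz":0.1263,"yaw":-13.5,"hand":0.01},
  {"dx":0.1556,"dy":0,"dz":0.1263,"yaw":-13.5,"hand":0.01},
])

```text
time_s: 4.17
tcp_pos: [0.5964, -0.3593, 0.1278]
orientation: [0.637, -0.637, 0.308, -0.306]
force: [-0.9, -0.3, -2.4]
opening: 0.023
```

```bash
python3 -c "
from h import *
go(fw(62,0,130),FX[2]+np.pi/2)
import pickle
c=cam('wrist','w3.png');b=cam('scene','s3.png');pickle.dump((c,b),open('w3.pkl','wb'))
A=cv2.resize(c['img'],None,fx=1.2,fy=1.2,interpolation=2)[240:480]
B=cv2.resize(b['img'][150:270,250:430],None,fx=3,fy=3,interpolation=2)
o=np.zeros((600,768,3),np.uint8);o[:240,:]=A;o[240:,:540]=B
cv2.imwrite('pics/z3.png',o[:,:,::-1])"
```

```text
t 4.17 tcp [ 0.5964 -0.3593  0.1278] d(mm) [ 0.5 -2.2 -0. ] yaw 0.0 F [-0.85 -0.34 -2.38] op 0.023 ydown [-0.0021  0.0013 -1.    ] h 0.6729
```

View pics/z3.png

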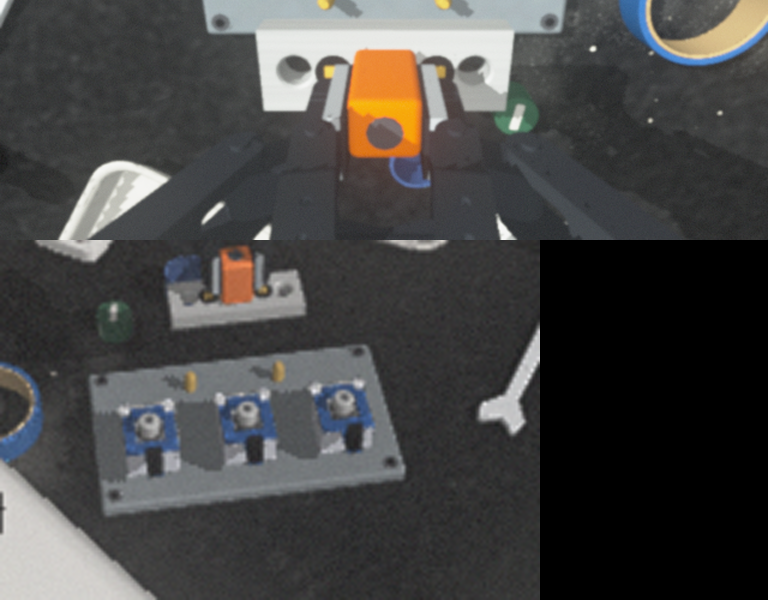

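Carrier held level in the jaws: wrist holes at (295,69) and (474,69) in the crop. I'll compute its offset from the tool.

```bash
python3 -c "
from h import *
import pickle
c,b=pickle.load(open('w3.pkl','rb'))
w=lambda x,y:np.array([(x+.5)/1.2-.5,(y+240.5)/1.2-.5]); q=lambda x,y:np.array([(x+.5)/3-.5+250,(y-240+.5)/3-.5+150])
z=.107
h=[(0,.036,z+.012),(0,-.036,z+.012),(0,0,z+.051)]
W=[(c,w(474,69),h[0]),(c,w(295,69),h[1]),(c,w(384,132),h[2])]
S=[(b,q(187,291),h[0]),(b,q(286,290),h[1]),(b,q(237,252),h[2])]
for o in(W,W[:2],S):
    x,r=fit(o,[.5964,-.3593,-.898]);d=np.array(x[:2])-manip.sense()['tcp_pos'][:2];k=FX[2]
    print(x.round(4),r.round(1).tolist(),'off fixture xy mm',(1e3*np.array([d[0]*np.cos(k)+d[1]*np.sin(k),-d[0]*np.sin(k)+d[1]*np.cos(k)])).round(2))
"
```

```text
[ 0.5956 -0.3591 -0.8967] [[0.4, 0.7], [-0.6, 0.7], [0.1, -2.0]] off fixture xy mm [-0.86 -0.29]
[ 0.5955 -0.3588 -0.8969] [[0.6, 0.0], [-0.6, 0.0]] off fixture xy mm [-1.22 -0.25]
[ 0.5973 -0.3619 -1.0341] [[0.6, -0.1], [-0.5, -0.1], [-0.0, 0.2]] off fixture xy mm [ 2.41 -0.8 ]
```

Call:
arm_command([
  {"dx":0.001,"dy":0.01,"dz":0,"yaw":0,"hand":0.01},
  {"dx":0.001,"dy":0.025,"dz":0,"yaw":0,"hand":0.01},
  {"dx":0.001,"dy":0.04,"dz":0,"yaw":0,"hand":0.01},
  {"dx":0.001,"dy":0.055,"dz":0,"yaw":0,"hand":0.01},
  {"dx":0.001,"dy":0.065,"dz":0,"yaw":0,"hand":0.01},
  {"dx":0.001,"dy":0.069,"dz":0,"yaw":0,"hand":0.01},
  {"dx":0.001,"dy":0.069,"dz":0,"yaw":0,"hand":0.01},
  {"dx":0.001,"dy":0.069,"dz":0,"yaw":0,"hand":0.01},
])

```text
time_s: 4.93
tcp_pos: [0.5981, -0.3607, 0.0605]
orientation: [0.637, -0.637, 0.307, -0.307]
force: [-0.2, 0.5, -2.2]
opening: 0.0232
```

```bash
python3 -c "
from h import *
go(fw(62.8,0.2,35),FX[2]+np.pi/2)
import pickle
c=cam('wrist','w4.png');b=cam('scene','s4.png');a=cam('top');pickle.dump((c,b,a),open('w4.pkl','wb'))
A=cv2.resize(c['img'],None,fx=1.2,fy=1.2,interpolation=2)[170:480]
B=cv2.resize(b['img'][170:245,270:395],None,fx=3.8,fy=3.8,interpolation=2)
T=cv2.resize(a['img'][150:260,300:390],None,fx=2.6,fy=2.6,interpolation=2)
o=np.zeros((600,768,3),np.uint8);o[:310,:]=A;o[310:310+285,:475]=B;o[310:596,480:714]=T
cv2.imwrite('pics/z4.png',o[:,:,::-1])"
```

```text
t 4.93 tcp [ 0.5981 -0.3607  0.0605] d(mm) [-0.8 25.5 -0.3] yaw -0.01 F [-0.22  0.51 -2.18] op 0.0232 ydown [ 3.e-04 -1.e-04 -1.e+00] h 0.6727
```

View pics/z4.png

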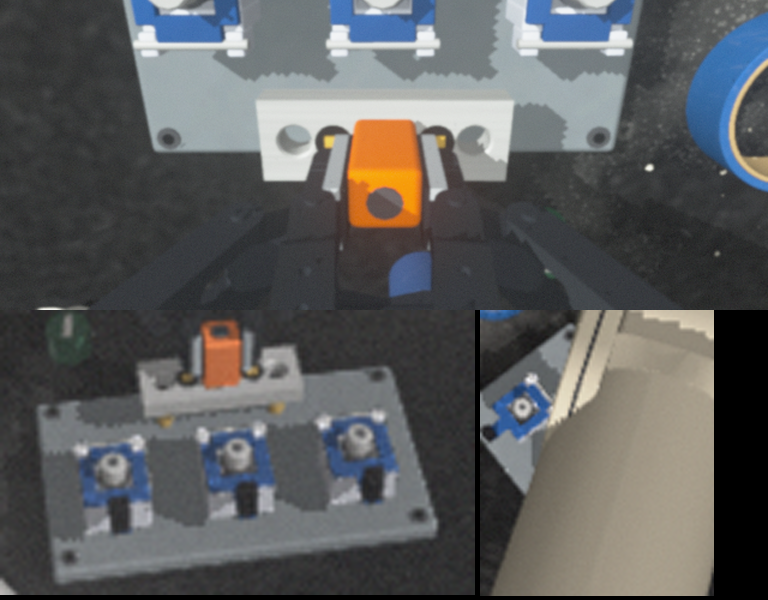

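```bash
python3 -c "
from h import *
import pickle
c,b,a=pickle.load(open('w4.pkl','rb'))
w=lambda x,y:np.array([(x+.5)/1.2-.5,(y+170.5)/1.2-.5]); iw=lambda p:(np.array(p)+.5)*1.2-.5-[0,170]
print('corners z14',iw(proj(c,[fw(90,118,14),fw(90,-118,14)])).round(1).tolist())
z=.040
h=[(0,.036,z+.012),(0,-.036,z+.012),(0,0,z+.051),(-.018,.05,z+.012),(-.018,-.05,z+.012)]
W=[(c,w(473,140),h[0]),(c,w(294,140),h[1]),(c,w(384,203),h[2]),(c,w(512,100),h[3]),(c,w(257,100),h[4])]
x,r=fit(W,[.5964,-.3593,-.898]);k=FX[2];d=x[:2]-fw(0,0,0)[:2]
print(x.round(4),(r*1.2).round(1).tolist(),'in fixture mm',(1e3*np.array([d[0]*np.cos(k)+d[1]*np.sin(k),-d[0]*np.sin(k)+d[1]*np.cos(k)])).round(2))
"
```

```text
corners z14 [[618.4, 151.8], [150.6, 151.6]]
[ 0.5975 -0.361  -0.8979] [[1.1, 1.4], [-0.3, 1.3], [-0.3, -1.1], [1.6, -0.2], [-2.8, -0.3]] in fixture mm [63.5  -0.22]
```

Call:
arm_command([
  {"dx":-0.0012,"dy":0.003,"dz":0,"yaw":0,"hand":0.01},
  {"dx":-0.0012,"dy":0.006,"dz":0,"yaw":0,"hand":0.01},
  {"dx":-0.0012,"dy":0.009,"dz":0,"yaw":0,"hand":0.01},
  {"dx":-0.0012,"dy":0.012,"dz":0,"yaw":0,"hand":0.01},
  {"dx":-0.0012,"dy":0.014,"dz":0,"yaw":0,"hand":0.01},
  {"dx":-0.0012,"dy":0.016,"dz":0,"yaw":0,"hand":0.01},
  {"dx":-0.0012,"dy":0.016,"dz":0,"yaw":0,"hand":0.01},
])

```text
time_s: 5.67
tcp_pos: [0.597, -0.3596, 0.0437]
orientation: [-0.637, 0.637, -0.307, 0.307]
force: [-0.1, -0.6, -2.5]
opening: 0.0232
```

Call:
arm_command([
  {"dx":0,"dy":0.002,"dz":0,"yaw":0,"hand":0.01},
  {"dx":0,"dy":0.004,"dz":0,"yaw":0,"hand":0.01},
  {"dx":0,"dy":0.006,"dz":0,"yaw":0,"hand":0.01},
  {"dx":0,"dy":0.008,"dz":0,"yaw":0,"hand":0.01},
  {"dx":0,"dy":0.009,"dz":0,"yaw":0,"hand":0.01},
  {"dx":0,"dy":0.009,"dz":0,"yaw":0,"hand":0.01},
])

```text
time_s: 6.17
tcp_pos: [0.597, -0.3597, 0.035]
orientation: [-0.637, 0.637, -0.307, 0.307]
force: [-0.1, -0.0, -3.6]
opening: 0.0233
```

Call:
arm_command([
  {"dx":0,"dy":0.001,"dz":0,"yaw":0,"hand":0.01},
  {"dx":0,"dy":0.001,"dz":0,"yaw":0,"hand":0.01},
])

```text
time_s: 6.33
tcp_pos: [0.5973, -0.3598, 0.0347]
orientation: [-0.637, 0.637, -0.307, 0.307]
force: [-1.2, 0.6, 0.1]
opening: 0.023
```

Call:
arm_command([
  {"dx":0,"dy":0,"dz":0,"yaw":0,"hand":0.05},
  {"dx":0,"dy":0,"dz":0,"yaw":0,"hand":0.05},
  {"dx":0,"dy":0,"dz":0,"yaw":0,"hand":0.05},
  {"dx":0,"dy":0,"dz":0,"yaw":0,"hand":0.05},
  {"dx":0,"dy":-0.02,"dz":0,"yaw":0,"hand":0.05},
  {"dx":0,"dy":-0.05,"dz":0,"yaw":0,"hand":0.05},
  {"dx":0,"dy":-0.08,"dz":0,"yaw":0,"hand":0.05},
  {"dx":0,"dy":-0.1,"dz":0,"yaw":0,"hand":0.05},
  {"dx":0,"dy":-0.1,"dz":0,"yaw":0,"hand":0.0},
  {"dx":0,"dy":-0.1,"dz":0,"yaw":0,"hand":0.0},
])

```text
time_s: 7.17
tcp_pos: [0.5979, -0.36, 0.1358]
orientation: [-0.637, 0.637, -0.306, 0.308]
force: [0.2, -0.1, -0.9]
opening: 0.0267
```

```bash
python3 -c "
from h import *
go(fw(0,0,90),FX[2]+np.pi/2)
import pickle
c=cam('wrist','w5.png');b=cam('scene','s5.png');pickle.dump((c,b),open('w5.pkl','wb'))
A=cv2.resize(c['img'],None,fx=1.2,fy=1.2,interpolation=2)[100:400]
B=cv2.resize(b['img'][170:245,270:395],None,fx=4,fy=4,interpolation=2)
o=np.zeros((600,768,3),np.uint8);o[:300,:]=A;o[300:,:500]=B
cv2.imwrite('pics/z5.png',o[:,:,::-1])"
```

```text
t 7.17 tcp [ 0.5979 -0.36    0.1358] d(mm) [-63.1  45.7  -0.8] yaw -0.01 F [ 0.15 -0.06 -0.86] op 0.0267 ydown [ 0.0024 -0.0015 -1.    ] h 0.6726
```

View pics/z5.png

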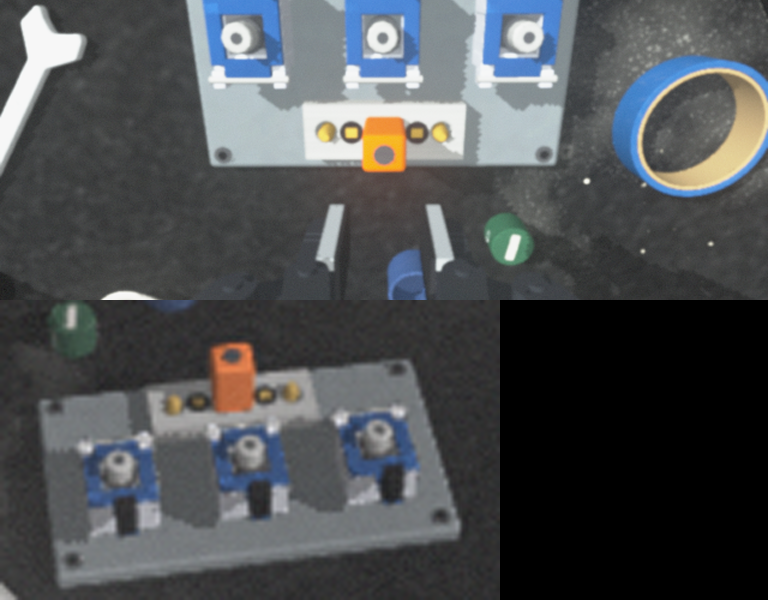

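Call:
arm_command([
  {"dx":-0.02,"dy":0,"dz":0,"yaw":0,"hand":0},
  {"dx":-0.045,"dy":0.01,"dz":0,"yaw":0,"hand":0},
  {"dx":-0.063,"dy":0.03,"dz":-0.001,"yaw":0,"hand":0},
  {"dx":-0.063,"dy":0.055,"dz":-0.001,"yaw":0,"hand":0},
  {"dx":-0.063,"dy":0.07,"dz":-0.001,"yaw":0,"hand":0},
  {"dx":-0.063,"dy":0.074,"dz":-0.001,"yaw":0,"hand":0},
  {"dx":-0.063,"dy":0.074,"dz":-0.001,"yaw":0,"hand":0},
  {"dx":-0.063,"dy":0.074,"dz":-0.001,"yaw":0,"hand":0},
])

```text
time_s: 7.93
tcp_pos: [0.5573, -0.311, 0.0604]
orientation: [0.637, -0.637, 0.307, -0.307]
force: [-0.6, 0.3, 0.8]
opening: 0.0001
```

Call:
arm_command([
  {"dx":0,"dy":0.002,"dz":0,"yaw":0,"hand":0},
  {"dx":0,"dy":0.004,"dz":0,"yaw":0,"hand":0},
  {"dx":0,"dy":0.006,"dz":0,"yaw":0,"hand":0},
  {"dx":0,"dy":0.007,"dz":0,"yaw":0,"hand":0},
  {"dx":0,"dy":0.007,"dz":0,"yaw":0,"hand":0},
])

```text
time_s: 8.35
tcp_pos: [0.5578, -0.3113, 0.0555]
orientation: [-0.637, 0.637, -0.306, 0.308]
force: [-5.2, 2.1, 14.4]
opening: 0.0004
```

Middle bolt held 14 N without sinking, so it's tight. Next the left one.

Call:
arm_command([
  {"dx":0,"dy":-0.015,"dz":0,"yaw":0,"hand":0},
  {"dx":0,"dy":-0.024,"dz":0.015,"yaw":0,"hand":0},
  {"dx":0,"dy":-0.024,"dz":0.04,"yaw":0,"hand":0},
  {"dx":0,"dy":-0.024,"dz":0.06,"yaw":0,"hand":0},
  {"dx":0,"dy":-0.02,"dz":0.075,"yaw":0,"hand":0},
  {"dx":0,"dy":-0.01,"dz":0.075,"yaw":0,"hand":0},
  {"dx":0,"dy":-0.007,"dz":0.075,"yaw":0,"hand":0},
  {"dx":0,"dy":-0.007,"dz":0.075,"yaw":0,"hand":0},
])

```text
time_s: 9.02
tcp_pos: [0.6144, -0.2647, 0.0585]
orientation: [-0.637, 0.637, -0.308, 0.306]
force: [0.1, -0.4, -0.3]
opening: 0.0
```

Call:
arm_command([
  {"dx":0,"dy":0.002,"dz":0,"yaw":0,"hand":0},
  {"dx":0,"dy":0.004,"dz":0,"yaw":0,"hand":0},
  {"dx":0,"dy":0.006,"dz":0,"yaw":0,"hand":0},
  {"dx":0,"dy":0.007,"dz":0,"yaw":0,"hand":0},
  {"dx":0,"dy":0.007,"dz":0,"yaw":0,"hand":0},
])

```text
time_s: 9.43
tcp_pos: [0.6156, -0.2648, 0.0533]
orientation: [-0.637, 0.637, -0.307, 0.307]
force: [-0.5, 0.4, -0.4]
opening: 0.0002
```

Call:
arm_command([
  {"dx":0,"dy":0.002,"dz":0,"yaw":0,"hand":0},
  {"dx":0,"dy":0.004,"dz":0,"yaw":0,"hand":0},
  {"dx":0,"dy":0.005,"dz":0,"yaw":0,"hand":0},
  {"dx":0,"dy":0.006,"dz":0,"yaw":0,"hand":0},
])

```text
time_s: 9.77
tcp_pos: [0.6159, -0.2644, 0.0473]
orientation: [-0.637, 0.637, -0.307, 0.307]
force: [-0.2, -1.4, 1.7]
opening: -0.0
```

Call:
arm_command([
  {"dx":0,"dy":0.001,"dz":0,"yaw":0,"hand":0},
  {"dx":0,"dy":0.001,"dz":0,"yaw":0,"hand":0},
  {"dx":0,"dy":0.001,"dz":0,"yaw":0,"hand":0},
])

```text
time_s: 10.02
tcp_pos: [0.6159, -0.2645, 0.0471]
orientation: [-0.637, 0.637, -0.307, 0.307]
force: [-3.6, -1.0, 8.1]
opening: 0.0002
```

Call:
arm_command([
  {"dx":0,"dy":-0.02,"dz":0,"yaw":0,"hand":0},
  {"dx":0,"dy":-0.045,"dz":0,"yaw":0,"hand":0},
  {"dx":-0.02,"dy":-0.055,"dz":0,"yaw":0,"hand":0.035},
  {"dx":-0.04,"dy":-0.055,"dz":0,"yaw":0,"hand":0.035},
  {"dx":-0.04,"dy":-0.055,"dz":0,"yaw":0,"hand":0.035},
  {"dx":-0.04,"dy":-0.055,"dz":0,"yaw":0,"hand":0.035},
])

```text
time_s: 10.52
tcp_pos: [0.5907, -0.232, 0.1014]
orientation: [-0.637, 0.637, -0.306, 0.306]
force: [-0.4, -1.1, 0.1]
opening: 0.0352
```

```bash
python3 -c "
from h import *
import pickle
go(fw(-40,75,38),FX[2]+np.pi/2)
a,_=pickle.load(open('c0.pkl','rb'));k=FX[2]
for u in((88,193),(160,286),(237,382)):
    d=ray(a,(u[0]+.5)/3.7-.5+280,(u[1]+.5)/3.7-.5+145,.0665)[:2]-FX[:2]
    print((1e3*np.array([d[0]*np.cos(k)+d[1]*np.sin(k),-d[0]*np.sin(k)+d[1]*np.cos(k)])).round(1))
c=cam('wrist','w6.png');b=cam('scene','s6.png')
A=cv2.resize(c['img'],None,fx=1.2,fy=1.2,interpolation=2)[100:480]
B=cv2.resize(b['img'][185:240,270:395],None,fx=4,fy=4,interpolation=2)
o=np.zeros((600,768,3),np.uint8);o[:380,:]=A;o[380:,:500]=B
cv2.imwrite('pics/z6.png',o[:,:,::-1])
print('tabtop px',((proj(c,[fw(-40,y,66.5) for y in(75,0,-75)])+.5)*1.2-.5-[0,100]).round().tolist())"
```

```text
t 10.52 tcp [ 0.5907 -0.232   0.1014] d(mm) [ 1.6 63.4  0.2] yaw 0.09 F [-0.42 -1.07  0.08] op 0.0352 ydown [-1.e-04 -0.e+00 -1.e+00] h 0.6743
[-36.7  73.3]
[-37.1   0.6]
[-36.1 -74. ]
tabtop px [[386.0, 187.0], [223.0, 187.0], [60.0, 186.0]]
```

View pics/z6.png

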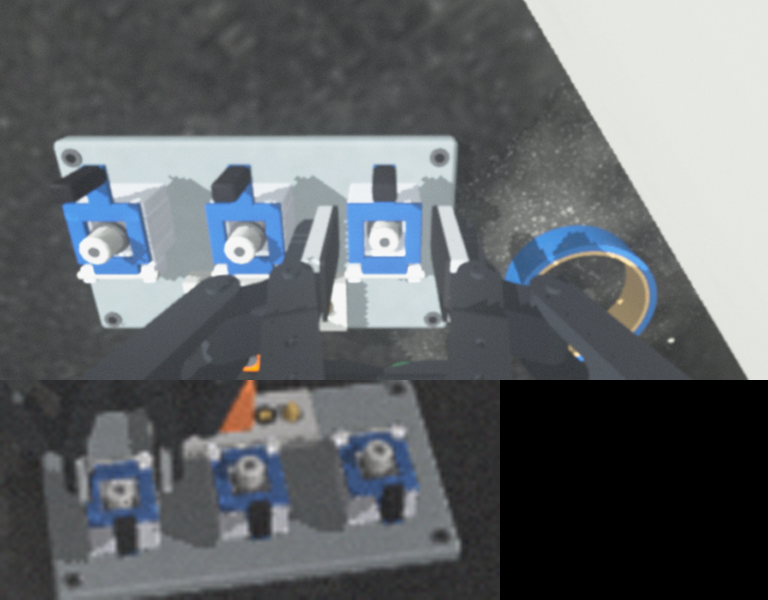

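The left bolt head is visibly lower and its tab top at about (385,187) lies between the open jaws. The carrier still shows its pegs. Descending on the tab.

Call:
arm_command([
  {"dx":0.003,"dy":0.015,"dz":0,"yaw":0,"hand":0.035},
  {"dx":0.003,"dy":0.03,"dz":0,"yaw":0,"hand":0.035},
  {"dx":0.003,"dy":0.045,"dz":0,"yaw":0,"hand":0.035},
  {"dx":0.003,"dy":0.057,"dz":0,"yaw":0,"hand":0.035},
  {"dx":0.003,"dy":0.062,"dz":0,"yaw":0,"hand":0.035},
  {"dx":0.003,"dy":0.062,"dz":0,"yaw":0,"hand":0.035},
  {"dx":0.003,"dy":0.062,"dz":0,"yaw":0,"hand":0.02},
  {"dx":0.003,"dy":0.062,"dz":0,"yaw":0,"hand":0.0},
  {"dx":0.003,"dy":0.062,"dz":0,"yaw":0,"hand":0.0},
  {"dx":0.003,"dy":0.062,"dz":0,"yaw":0,"hand":0.0},
  {"dx":0.003,"dy":0.062,"dz":0,"yaw":0,"hand":0.0},
], grip_force=25)

```text
time_s: 11.53
tcp_pos: [0.5933, -0.2356, 0.0401]
orientation: [-0.637, 0.637, -0.306, 0.308]
force: [0.2, -0.1, 2.0]
opening: 0.0113
```

```bash
python3 -c "
from h import *
go(fw(-38.5,75,38),FX[2]+np.pi/2)
for t in range(5,56,5):
    p=np.radians(12.7+t);print(t,(63.6*(np.cos(np.radians(12.7))-np.cos(p))).round(1),(-63.6*(np.sin(p)-np.sin(np.radians(12.7)))).round(1))"
```

```text
t 11.53 tcp [ 0.5933 -0.2356  0.0401] d(mm) [-1.3  2.1  0.4] yaw -0.01 F [ 0.21 -0.14  2.03] op 0.0113 ydown [ 1.4e-03 -7.0e-04 -1.0e+00] h 0.6727
5 1.5 -5.4
10 3.4 -10.6
15 5.7 -15.6
20 8.5 -20.4
25 11.7 -24.9
30 15.3 -29.1
35 19.2 -33.1
40 23.5 -36.6
45 28.1 -39.8
50 32.9 -42.5
55 37.9 -44.9
```

Opening 11.3 mm, so the tab is pinched. Swinging along the arc to about 47°.

Call:
arm_command([
  {"dx":0.0015,"dy":-0.0054,"dz":0,"yaw":0,"hand":0},
  {"dx":0.0034,"dy":-0.0106,"dz":0,"yaw":0,"hand":0},
  {"dx":0.0057,"dy":-0.0156,"dz":0,"yaw":0,"hand":0},
  {"dx":0.0085,"dy":-0.0204,"dz":0,"yaw":0,"hand":0},
  {"dx":0.0117,"dy":-0.0249,"dz":0,"yaw":0,"hand":0},
  {"dx":0.0117,"dy":-0.0249,"dz":0,"yaw":0,"hand":0},
])

```text
time_s: 12.03
tcp_pos: [0.6004, -0.2445, 0.0653]
orientation: [0.637, -0.637, 0.307, -0.307]
force: [-0.9, 3.2, -0.9]
opening: 0.0115
```

Call:
arm_command([
  {"dx":0.0036,"dy":-0.0042,"dz":0,"yaw":0,"hand":0},
  {"dx":0.0075,"dy":-0.0082,"dz":0,"yaw":0,"hand":0},
  {"dx":0.0118,"dy":-0.0117,"dz":0,"yaw":0,"hand":0},
  {"dx":0.0164,"dy":-0.0149,"dz":0,"yaw":0,"hand":0},
  {"dx":0.0183,"dy":-0.016,"dz":0,"yaw":0,"hand":0},
  {"dx":0.0183,"dy":-0.016,"dz":0,"yaw":0,"hand":0},
  {"dx":0.0183,"dy":-0.016,"dz":0,"yaw":0,"hand":0},
])

```text
time_s: 12.62
tcp_pos: [0.612, -0.2591, 0.0808]
orientation: [-0.637, 0.637, -0.306, 0.307]
force: [0.0, 4.0, 3.0]
opening: 0.0113
```

```bash
python3 -c "
from h import *
go(fw(-38.5+30,75,38+41),FX[2]+np.pi/2)
c=cam('wrist','w7.png');b=cam('scene','s7.png')
A=cv2.resize(c['img'],None,fx=1.2,fy=1.2,interpolation=2)[180:480]
B=cv2.resize(b['img'][170:245,270:395],None,fx=4,fy=4,interpolation=2)
o=np.zeros((600,768,3),np.uint8);o[:300,:]=A;o[300:,:500]=B
cv2.imwrite('pics/z7.png',o[:,:,::-1])"
```

```text
t 12.62 tcp [ 0.612  -0.2591  0.0808] d(mm) [-1.3  1.8  0.4] yaw -0.01 F [0.03 3.96 3.03] op 0.0113 ydown [ 1.2e-03 -6.0e-04 -1.0e+00] h 0.6727
```

View pics/z7.png

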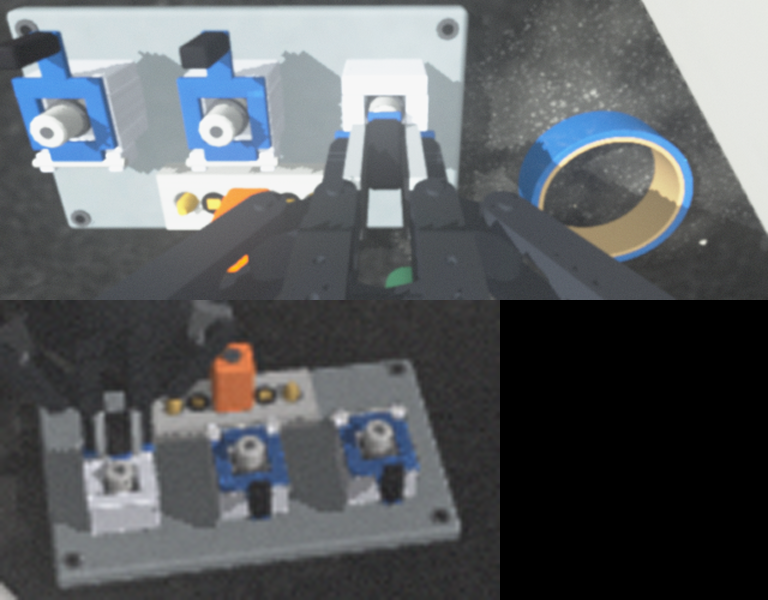

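The picture shows the left cap swung open with its tab between the pads. The other two caps are shut, and the carrier sits on both pegs with nothing touching it. Handing in.

```bash
python3 -c "
from bench import manip
print(manip.job_done()); s=manip.sense(); print(s['time_s'],s['tcp_pos'],s['force'],s['opening'])"
```

```text
the job is handed in; nothing more can be done
None
the job is handed in; nothing more can be done
```

The carrier is seated on both pegs and released, and the loose bolt turned out to be the left one. I handed the job in at about 12.7 s, still holding the left cap open.

- **Carrier:** after release, both brass pegs showed through the holes in the wrist and scene views. It looked the same in the last picture, with nothing touching it.
- **Bolts:** the middle bolt held about 14 N at its starting height, so it is tight. The left bolt slid down until the TCP read 47 mm, about 9 mm of travel, and looked lower in the next picture. I did not tap the right bolt once the left one had sunk.
- **Cap:** I pinched the left tab (opening 11.3 mm) and swung it about 47° along its arc. That angle comes from the commanded arc and the final tool position, not from measuring the cap. The last picture showed the cap open between the pads and the other two shut.
- **Disagreements:** the top and wrist views differed by about 2 mm on where the tab sits along fixture x, so I used a value in between. One scene-view fit of the held carrier was off because I misread a hole, so I dropped it and used the wrist view.
- **Not checked:** I did not measure whether the bystanders had moved. None looked disturbed in the crops I viewed.

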